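Lay the pipette on the sloped rest

TASK

A laboratory pipette has been left lying on the bench. Pick it up and lay it in the one free place of the sloped aluminium pipette rest, bedded in both cradles just as its two neighbours lie, with the thin tip end on the low cradle. Set it down gently, without dropping it, and leave the other two pipettes, and the beaker and the dish beside the loose one, where they are.

Things in the scene. Friction and masses are not known exactly. Their poses are not given: they have to be found in the camera images.
- pipette: Loose pipette lying on the bench, white and grey plastic, 226 mm long, about 110 g, balanced near its origin. Origin: centre of its main body, a bar 110 mm long (x -55 to 55), 26 mm wide (y), 28 mm high (z), so 14 mm above the bench. +x: to the thin tip end, a shaft 16 mm thick from x = 55 to 115, then a 10 mm nozzle to 131. A plunger with a button reaches x = -95. +z: up, the hook side.
- pipette_hook (a point): Top of the loose pipette's finger hook (14 mm wide, x -53 to -27), 33 mm above its axis near the plunger end. The hook is up at the start and is to be up at the end. The body is best gripped across y between x = -10 and 40 mm.
- pipette_tip (a point): The end of the loose pipette's nozzle, on its axis, 131 mm from its origin along its +x.
- rest: Fixed aluminium pipette rest: dark base plate 170 x 270 mm, 8 mm thick, with two parallel cradle bars, each 12 mm wide and 250 mm long along y. Origin: on the bench, under the middle place. Three parallel places 85 mm apart (y = -85, 0, 85 mm); a pipette lies across both bars, sloping 0.21 rad down towards +x. Between the bars (100 mm) it is open down to the base plate, room for fingers.
- rest_high (a point): Notch bottom of the middle place on the high bar, 78 mm above the bench. Each notch here carries the main bar, 32 mm wide at the bottom, flaring to 50 mm, 22 mm deep.
- rest_low (a point): Notch bottom of the middle place on the low bar, 59 mm above the bench. Each notch here carries the round shaft, 22 mm wide at the bottom, flaring to 44 mm, 20 mm deep.
- place: The free place of the rest (no visible mark; it is the one without a pipette): the pose that the pipette's own frame has when properly laid there, so origin 85 mm above the bench, x along the place and 0.21 rad down towards the low bar, z square to it and upward.
- pipette_b: A like pipette already lying in the rest (same shape and frame as the loose one); leave it.
- pipette_c: The other like pipette already lying in the rest; leave it.
- beaker: Small glass beaker, 52 mm across, 65 mm high, standing beside the loose pipette. Origin: centre of its underside.
- dish: Shallow red plastic dish, 90 mm across, 18 mm high, on the other side of the loose pipette. Origin: centre of its underside.
Mind the look-alikes: they are no part of the job. What is shaped like the pipette but brown or yellow is not meant.

How it is judged:
By the outcome, as a careful person would: the job done as asked, in the order asked, and still so for the second after the job is handed in, with the robot touching nothing.
It also fails if it takes over 38 s, if anything falls off the work surface, if the arm or the gripper's body presses on something with over 40 N, if the wrist force passes 120 N, or if a joint passes its speed limit or range.

ROBOT

A 6-joint arm with a two-finger parallel gripper is mounted at the origin on the work surface. World frame = base frame: x ahead of the robot, y to its left, z up, the work surface at z = 0. Lengths are in m, angles in rad, forces in N, time in s.
With the tool pointing down it reaches from about 0.325 to 1 m from the base axis. Payload 5.1 kg.
Tool frame: the origin (TCP) lies midway between the tips of the shut fingers; the grasp point (between the pads) lies 19 mm behind it (robot.hold_point_z is the distance from the TCP to the grasp point, in m); z points along the fingers, y is the direction in which the jaws open and shut (so a half turn about z gives the same grasp; the last joint's range is limited). The gripper opens to 85 mm and grips with 20 to 120 N. Pads are 22 mm wide; open, the fingers measure 114 mm over their backs; the gripper's body (76 mm by 85 mm) begins 54 mm behind the grasp point. The pads swing forward as they close: fully open they stand 13 mm farther back than shut.
Start: joints at [-1.194, 0.124, 1.65, -0, 1.367, -0.083], TCP at [0.288, -0.582, 0.231] pointing down, gripper open.
Joint ranges: [-2.61, 2.61], [-1.02, 2.33], [0.03, 2.71], [-1.35, 4.49], [0.32, 2.68], [-2.91, 2.91]. Speed limits (rad/s): [2.57, 2.57, 3.14, 3.14, 3.14, 3.14].

INTERFACE

Orientations are given as a rotation vector (axis times angle).
In Python, from plant import robot gives the robot as it stands.
- The arm moves only by the shell command python3 -m inch 'ROWS'. ROWS is JSON, a list of rows, each a list of 5 numbers: the shift along the tool's x, y, z in cm, then the turn about the tool's z in rad, then the finger opening in cm, from 0 to 8.54. In form: [[dx, dy, dz, roll, jaw], ...]. A call has exactly 8 rows; each row is the pose to reach, as a shift and turn from the pose commanded when the call began, along the tool's axes at that moment; what a row does not reach only later rows make up. A row lasts 1/12 s, in which the tool goes at most 41.7 mm and 7.16 degrees, less where a joint would pass 70% of its speed; a pose out of reach is approached as far as the arm can. A call with a gripper value outside its range is refused whole. The fingers move at their own pace and stop on an object; the grip force is fixed at half the most. Time passes only in rows, so rows that repeat a pose let the fingers close, or fill a call up. It gives the time, the measured TCP pose, the force and the opening at its end, in the units of the state.
- robot.get_obs(): the state, without advancing time (a new reading comes with each control period).
- robot.camera(name): name is "scene" or "top" or "wrist"; returns the picture (420x560x3 uint8, red, green, blue); there is no depth.
- robot.camera_info(name): a dict with "camera_matrix" (3x3 intrinsics, pixels), "world_to_cam" (4x4, takes a point from world to camera coordinates); the wrist camera has in their place "tool_from_camera" (4x4, takes a point from camera to tool coordinates, whose origin is the TCP and whose axes are the flange's). Camera axes: x right, y up, looking along -z (the intrinsics and any distortion apply to the point x, -y, -z); pixel columns grow to the right and rows downward; lengths in m; the calibration is good to about 2 mm. The wrist camera is an equidistant fisheye: a pixel r from the principal point sees the ray r / f radians off the axis. A picture is of the moment at which its call begins: read the wrist's pose just before it. camera_info takes no time and is no camera call.
- robot.job_done(): hands the job in, once; it reports no verdict.
The state is a dict: "clock": time; "joints": joint angles; "joint_velocities": joint speeds; "tau": joint torques, N m; "tool_pos": TCP position; "eef_rot": TCP orientation; "contact_force": force on the tool from outside, world axes, zero at the start; "ft_torque": the same for the moment, N m; "finger_gap": finger opening in m.
Only numpy, scipy, OpenCV 4.12 (cv2) and the standard library are available. Lean on these libraries where they do the work, as an engineer would, in place of code of your own. Each camera call takes 0.05 s, during which the arm holds its last target. There are 200 camera calls.

## Working session

There is one attempt and no reset: what is moved stays moved. The work goes in short steps, Python scripts to look and compute and a shell command to move; the robot and the scene stay as the last step left them, time stands still between calls to the robot, and variables do not carry over. Pictures are saved under pics/ and viewed, about 8 in all and at most 12, crops included, and the job is handed in when it is done.

```bash
mkdir -p pics && ls && python3 - <<'E'
from plant import robot
import cv2,json
o=robot.get_obs();print({k:(v if not hasattr(v,'round') else v) for k,v in o.items()});print(robot.hold_point_z)
for n in("top","scene"):
    cv2.imwrite(f"pics/{n}0.png",robot.camera(n)[:,:,::-1]); print(n,robot.camera_info(n))
print(robot.camera_info("wrist"))
E
```

```text
pics
{'clock': 0.0, 'joints': array([-1.19359947e+00,  1.24530715e-01,  1.65167585e+00,  8.92848957e-06,
        1.36751848e+00, -8.25713210e-02]), 'joint_velocities': array([ 0.00035238,  0.00018226,  0.00155815,  0.00137514, -0.00027001,
       -0.0017324 ]), 'tau': array([-5.39179564e-04, -4.23617077e+01, -3.65448868e+01, -1.55135501e-05,
        6.96846895e-03, -1.73500979e-05]), 'tool_pos': array([ 0.28819623, -0.58192947,  0.23003537]), 'eef_rot': array([-3.05689175e+00, -7.15374245e-01,  4.77743322e-04]), 'contact_force': array([-0.0069294 , -0.20035127, -0.57523205]), 'ft_torque': array([-0.02278594, -0.00217051,  0.00475447]), 'finger_gap': 0.0854525601846324}
0.0187
top {'camera_matrix': array([[496.08179884,   0.        , 287.46496181],
       [  0.        , 496.08179884, 204.80356957],
       [  0.        ,   0.        ,   1.        ]]), 'world_to_cam': array([[ 0.00672797, -0.99990804, -0.01177491, -0.04707677],
       [ 0.99614988,  0.00567248,  0.0874828 , -0.49069287],
       [-0.08740796, -0.01231816,  0.99609644, -1.45687011],
       [ 0.        ,  0.        ,  0.  
[... 203 characters left out ...]
'world_to_cam': array([[-0.15297039,  0.98822583, -0.00312415,  0.14615232],
       [-0.82643611, -0.12619182,  0.54870665,  0.35498084],
       [ 0.54185184,  0.08651778,  0.83600912, -1.67933676],
       [ 0.        ,  0.        ,  0.        ,  1.        ]])}
{'camera_matrix': array([[325.1922621 ,   0.        , 279.24724262],
       [  0.        , 325.1922621 , 207.77246015],
       [  0.        ,   0.        ,   1.        ]]), 'tool_from_camera': array([[ 0.00125864,  0.95982576,  0.28059388,  0.07119091],
       [ 0.99999798, -0.00164799,  0.00115166, -0.00136355],
       [ 0.00156781,  0.28059186, -0.9598259 , -0.14175656],
       [ 0.        ,  0.        ,  0.        ,  1.        ]])}
```

View pics/top0.png

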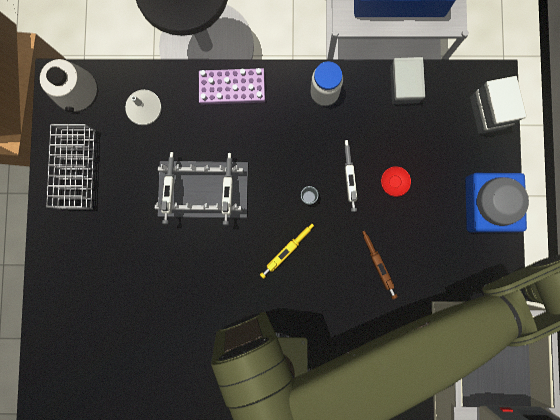

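View pics/scene0.png

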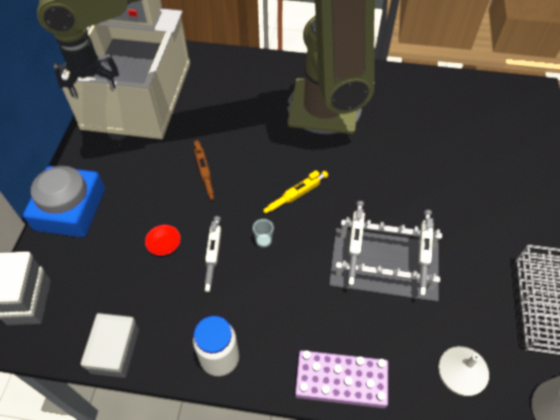

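The top view shows three pipette shapes: white/grey at (350,175), brown at (380,265) and yellow at (288,250). The white one is meant: it is white and lies between the beaker (309,195) and the red dish (396,181). The rest is at (203,190) with its neighbours at x=168 and x=227, so the middle place is free. I'll confirm with an enlarged crop and measure.

```bash
cat > h.py <<'E'
import numpy as np, cv2
from plant import robot
from scipy.spatial.transform import Rotation as R
def ray(n,u,v,pose=None):
    i=robot.camera_info(n);K=i["camera_matrix"]
    x=(u-K[0,2])/K[0,0];y=(v-K[1,2])/K[1,1]
    if n=="wrist":
        r=np.hypot(x,y);s=np.sin(r)/max(r,1e-9);d=np.array([x*s,-y*s,-np.cos(r)])
        T=np.eye(4);T[:3,:3]=R.from_rotvec(pose[1]).as_matrix();T[:3,3]=pose[0]
        M=T@i["tool_from_camera"]
    else:
        d=np.array([x,-y,-1.]);M=np.linalg.inv(i["world_to_cam"])
    return M[:3,3],M[:3,:3]@d
def hit(n,u,v,z,pose=None):
    o,d=ray(n,u,v,pose);return o+d*(z-o[2])/d[2]
def proj(n,P,pose=None):
    i=robot.camera_info(n);K=i["camera_matrix"]
    if n=="wrist":
        T=np.eye(4);T[:3,:3]=R.from_rotvec(pose[1]).as_matrix();T[:3,3]=pose[0]
        W=np.linalg.inv(T@i["tool_from_camera"])
    else: W=i["world_to_cam"]
    c=W[:3,:3]@np.asarray(P,float)+W[:3,3];x,y,z=c[0],-c[1],-c[2]
    if n=="wrist":
        r=np.hypot(x,y);t=np.arctan2(r,z);x,y=x/r*t,y/r*t
    else: x,y=x/z,y/z
    return np.array([K[0,0]*x+K[0,2],K[1,1]*y+K[1,2]])
E
python3 - <<'E'
from h import *
im=cv2.imread("pics/top0.png")
hsv=cv2.cvtColor(im,cv2.COLOR_BGR2HSV)
m=((hsv[...,1]<60)&(hsv[...,2]>95)).astype(np.uint8)
for (u0,v0,u1,v1) in [(330,130,370,220),(158,148,180,230),(216,148,240,230)]:
    s=m[v0:v1,u0:u1];n,l,st,c=cv2.connectedComponentsWithStats(s);k=1+st[1:,4].argmax()
    ys,xs=np.nonzero(l==k);print(st[k]+[u0,v0,0,0,0],c[k]+[u0,v0])
    vx,vy,x,y=cv2.fitLine(np.c_[xs,ys].astype(np.float32),cv2.DIST_HUBER,0,.01,.01).ravel()
    z=.014 if u0>300 else .085
    a=[ys.min(),ys.max()]
    E=[(u0+x+(q-y)/vy*vx,v0+q) for q in a]
    for e in E: print(np.round(e,1),[np.round(hit("top",*e,zz)[:2],4) for zz in((.014,) if z<.05 else (.085,.057,.105))])
c=lambda a,u0,v0,u1,v1,s:cv2.resize(a[v0:v1,u0:u1],None,fx=s,fy=s,interpolation=cv2.INTER_CUBIC)
sc=cv2.imread("pics/scene0.png")
A=c(im,150,125,420,235,2.9)[:319,:783];B=c(sc,140,190,450,310,2.5)[:281,:775]
o=np.zeros((600,783,3),np.uint8);o[:A.shape[0],:A.shape[1]]=A;o[319:319+B.shape[0],:B.shape[1]]=B
cv2.imwrite("pics/crop1.png",o)
E
```

```text
[345 140  12  71 410] [349.93170732 176.92195122]
[345.9 140. ] [array([ 0.6894, -0.2193])]
[353.4 210. ] [array([ 0.4772, -0.2411])]
[158 152  16  72 686] [164.97959184 187.59912536]
[167.1 152. ] [array([0.6364, 0.3037]), array([0.6418, 0.311 ]), array([0.6325, 0.2985])]
[162.9 223. ] [array([0.4313, 0.3098]), array([0.4327, 0.3172]), array([0.4303, 0.3045])]
[216 153  24  71 812] [224.01108374 189.56034483]
[223.7 153. ] [array([0.6342, 0.1399]), array([0.6396, 0.1439]), array([0.6303, 0.137 ])]
[224.1 223. ] [array([0.4324, 0.1353]), array([0.4338, 0.1392]), array([0.4314, 0.1325])]
```

View pics/crop1.png

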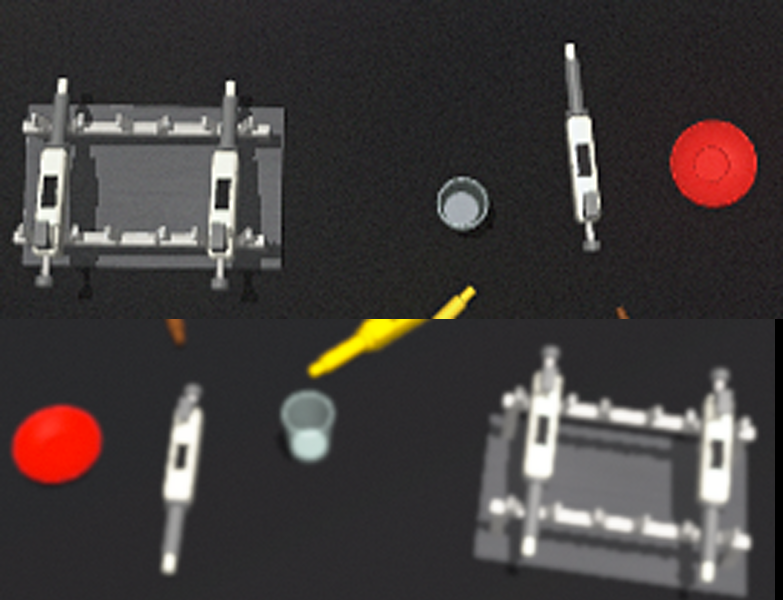

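The crop confirms it: the white/grey pipette lies between the beaker and the dish with its hook end toward the robot, and the middle notch pair of the rest is empty. Now I'll approach above it.

```bash
python3 -m inch '[[4,-1.7,0,0.05,8.5],[8,-3.4,0,0.15,8.5],[12,-5.1,0,0.25,8.5],[16,-6.8,0,0.36,8.5],[20,-8.5,0,0.36,8.5],[24,-10.2,0,0.36,8.5],[28,-11.9,0,0.36,8.5],[31,-13.2,0,0.36,8.5]]'
python3 - <<'E'
from h import *
o=robot.get_obs();M=R.from_rotvec(o["eef_rot"]).as_matrix();print(o["clock"],o["tool_pos"],M.round(3))
print("shift cm",(M.T@(np.array([.589,-.2297,.13])-o["tool_pos"])*100).round(2))
E
```

```text
clock: 0.77
tool_pos: [0.5061, -0.3274, 0.2308]
eef_rot: [-3.137, -0.156, 0.001]
contact_force: [0.1, -0.9, -0.6]
finger_gap: 0.0849
0.7667 [ 0.50605808 -0.32743367  0.23083757] [[ 0.995  0.1   -0.001]
 [ 0.1   -0.995  0.   ]
 [-0.    -0.    -1.   ]]
shift cm [ 9.23 -8.89 10.08]
```

```bash
python3 -m inch '[[3,-3,0,0,8.5],[6,-6,2,0,8.5],[9.2,-8.9,4,0,8.5],[9.2,-8.9,7,0,8.5],[9.2,-8.9,10,0,8.5],[9.2,-8.9,10,0,8.5],[9.2,-8.9,10,0,8.5],[9.2,-8.9,10,0,8.5]]'
python3 - <<'E'
from h import *
o=robot.get_obs();p=(o["tool_pos"],o["eef_rot"]);im=robot.camera("wrist")[:,:,::-1].copy();np.savez("w1",im=im,p=p[0],r=p[1])
print(p)
yaw=.102;O=np.array([.559,-.2327,.014]);x=np.array([np.cos(yaw),np.sin(yaw),0])
for t in(131,115,55,-55,-95): 
    q=proj("wrist",O+x*t/1000,p);print(t,q.round(1));cv2.circle(im,tuple(int(a) for a in q.round()),2,(0,0,255),-1)
cv2.imwrite("pics/w1.png",im)
E
```

```text
clock: 1.43
tool_pos: [0.5885, -0.2324, 0.1328]
eef_rot: [3.137, 0.156, 0.002]
contact_force: [0.6, 0.0, 0.6]
finger_gap: 0.0849
(array([ 0.58845892, -0.23238387,  0.13280056]), array([3.13686682e+00, 1.55687367e-01, 2.15481143e-03]))
131 [277.4  76.9]
115 [277.5  96.7]
55 [277.6 171. ]
-55 [278.  289.9]
-95 [278.2 324.3]
```

View pics/w1.png

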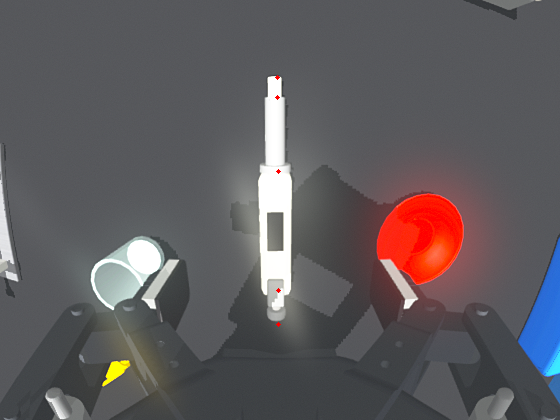

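The wrist view shows the pipette at columns 259–292 with its axis near column 275.5. The nozzle end is at row 77 and the projected model (red dots) matches within 2 px. I'll refine the sideways offset, then descend.

```bash
python3 - <<'E'
from h import *
d=np.load("w1.npz");im=d["im"];p=(d["p"],d["r"]);M=R.from_rotvec(p[1]).as_matrix()
g=im.min(axis=2)
for v,h in((85,.014),(110,.014),(150,.014),(190,.028),(205,.028),(260,.028)):
    r=g[v,245:310];c=np.nonzero(r>150)[0]+245
    print(v,c.min(),c.max(),[(M.T@(hit("wrist",e,v,h,p)-p[0])*1000).round(1)[:2] for e in(c.min(),c.max()+1)])
print("tip",[ (M.T@(hit("wrist",275,v,.014,p)-p[0])*1000).round(1) for v in (75,77)])
o=robot.get_obs();print("z",o["tool_pos"],o["clock"])
E
```

```text
85 268 281 [array([ 94.9, -10.5]), array([94.9,  0.5])]
110 265 284 [array([ 74.8, -12.9]), array([74.8,  2.9])]
150 265 284 [array([ 42.7, -13. ]), array([42.7,  3. ])]
190 258 291 [array([ 12.9, -18.1]), array([12.9,  8.4])]
205 259 291 [array([  0.7, -17.5]), array([0.8, 8.5])]
260 260 290 [array([-47.1, -17.6]), array([-47. ,   8.4])]
tip [array([103. ,  -5. , 118.9]), array([101.4,  -5. , 118.9])]
z [ 0.58900672 -0.23287634  0.13399067] 1.4833
```

```bash
python3 -m inch '[[0,-0.5,2,0,8.5],[0,-0.5,5,0,8.5],[0,-0.5,8,0,8.5],[0,-0.5,10,0,8.5],[0,-0.5,11.5,0,8.5],[0,-0.5,12.2,0,8.5],[0,-0.5,12.6,0,8.5],[0,-0.5,12.6,0,8.5]]'
python3 - <<'E'
from h import *
o=robot.get_obs();p=(o["tool_pos"],o["eef_rot"]);im=robot.camera("wrist")[:,:,::-1].copy();M=R.from_rotvec(p[1]).as_matrix()
print(p)
g=im.min(axis=2)
for v in(20,40,60,80,100,120,140,160):
    r=g[v,200:360];c=np.nonzero(r>130)[0]+200
    if len(c): print(v,c.min(),c.max(),[(M.T@(hit("wrist",e,v,.014,p)-p[0])*1000).round(1)[:2] for e in(c.min(),c.max()+1)])
cv2.imwrite("pics/w2.png",im)
E
```

```text
clock: 2.15
tool_pos: [0.5882, -0.2274, 0.0063]
eef_rot: [3.137, 0.156, 0.002]
contact_force: [-0.6, -0.0, -0.2]
finger_gap: 0.0852
(array([ 0.58815117, -0.2273588 ,  0.00625891]), array([3.13697320e+00, 1.55950010e-01, 2.08282654e-03]))
40 274 290 [array([102.3,  -3.6]), array([102.3,   3.3])]
60 270 295 [array([93.7, -5.2]), array([93.7,  5.3])]
80 264 301 [array([85.3, -7.6]), array([85.3,  7.8])]
100 264 301 [array([77. , -7.6]), array([77. ,  7.8])]
120 264 301 [array([68.7, -7.7]), array([68.8,  7.8])]
140 264 301 [array([60.4, -7.7]), array([60.5,  7.9])]
160 264 301 [array([52.1, -7.7]), array([52.1,  8. ])]
```

View pics/w2.png

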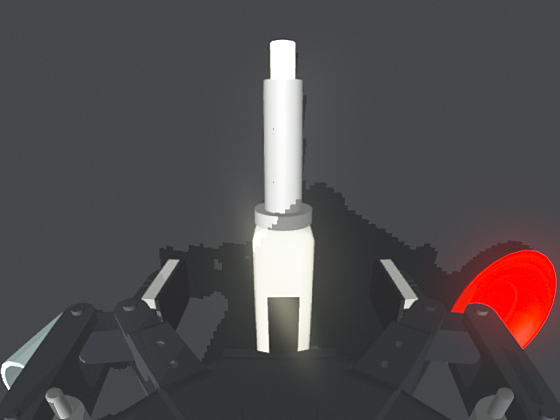

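Well centred: the shaft spans −7.7 to +7.9 mm and both pads are clear. I'll lower 3 mm and close.

```bash
python3 -m inch '[[0,0,0.3,0,8.5],[0,0,0.3,0,6],[0,0,0.3,0,4],[0,0,0.3,0,2],[0,0,0.3,0,1],[0,0,0.3,0,1],[0,0,0.3,0,1],[0,0,0.3,0,1]]'
```

```text
clock: 2.87
tool_pos: [0.5879, -0.2269, 0.0029]
eef_rot: [3.137, 0.157, 0.001]
contact_force: [-0.0, -0.6, 2.6]
finger_gap: 0.0248
```

```bash
python3 -m inch '[[0,0,-0.5,0,1],[0,0,-2,0,1],[0,0,-5,0,1],[0,0,-9,0,1],[0,0,-13,0,1],[0,0,-17,0,1],[0,0,-20,0,1],[0,0,-20,0,1]]'
python3 -m inch '[[0,-2.5,0,0,1],[0,-6,0,0,1],[0,-10,0,0,1],[0,-14,0,0,1],[0,-18,0,0,1],[0,-22,0,0.03,1],[0,-26,0,0.05,1],[0,-30,0,0.057,1]]'
python3 - <<'E'
from h import *
o=robot.get_obs();M=R.from_rotvec(o["eef_rot"]).as_matrix();print(o["clock"],o["tool_pos"],M.round(3))
print("shift cm",(M.T@(np.array([.543,.223,.20])-o["tool_pos"])*100).round(2))
E
```

```text
clock: 3.53
tool_pos: [0.5913, -0.2284, 0.2134]
eef_rot: [3.13, 0.156, 0.022]
contact_force: [1.3, -1.1, 0.4]
finger_gap: 0.0249
clock: 4.2
tool_pos: [0.5566, 0.0736, 0.2026]
eef_rot: [-3.141, -0.066, -0.0]
contact_force: [1.1, -0.3, -0.6]
finger_gap: 0.0253
4.2 [0.55657833 0.07361669 0.20261572] [[ 0.999  0.042  0.   ]
 [ 0.042 -0.999  0.   ]
 [ 0.    -0.    -1.   ]]
shift cm [ -0.73 -14.98   0.26]
```

```bash
python3 -m inch '[[-0.1,-3,0,0,1],[-0.3,-6,0,0,1],[-0.5,-9,0,0,1],[-0.7,-12,0,0,1],[-0.7,-14,0,0,1],[-0.7,-15,0,0,1],[-0.7,-15,0,0,1],[-0.7,-15,0,0,1]]'
python3 - <<'E'
from h import *
o=robot.get_obs();p=(o["tool_pos"],o["eef_rot"]);im=robot.camera("wrist")[:,:,::-1].copy();np.savez("w3",im=im,p=p[0],r=p[1])
print(p)
cv2.imwrite("pics/w3.png",im)
E
```

```text
clock: 4.87
tool_pos: [0.544, 0.221, 0.2023]
eef_rot: [3.14, 0.068, -0.0]
contact_force: [0.8, 0.1, -2.1]
finger_gap: 0.0247
(array([0.54400852, 0.22103499, 0.20227045]), array([ 3.14001741e+00,  6.82605682e-02, -4.63694843e-04]))
```

View pics/w3.png

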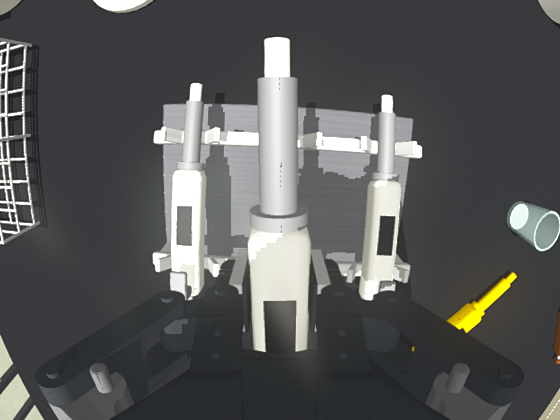

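Wrist view: the held pipette (shaft columns 258–298) sits above the middle place. Neighbour nozzle tips are at about (196,84) and (387,97), and the rest is slightly turned. I'll measure the neighbours' shafts to get the place pose.

```bash
python3 - <<'E'
from h import *
d=np.load("w3.npz");im=d["im"];p=(d["p"],d["r"]);M=R.from_rotvec(p[1]).as_matrix()
g=cv2.cvtColor(im,cv2.COLOR_BGR2GRAY).astype(float)
def line(cam,gg,rows,u0,u1,tip,pp,thr):
    T=hit(cam,*tip,.0577,pp);x0=T[0]-.1281;P=[]
    for v in rows:
        c=np.nonzero(gg[v,u0:u1]>thr)[0]+u0
        u=(c.min()+c.max())/2;x=x0+.1
        for _ in range(5):
            q=hit(cam,u,v,.085-.2131*(x-x0),pp);x=q[0]
        P.append([u,c.max()-c.min()+1,*q])
    P=np.array(P);f=np.polyfit(P[:,2],P[:,3],1)
    print("tip",T.round(4),"x0",x0.round(4),"slope",f[0].round(4),"y0",np.polyval(f,x0).round(4));print(P[::4].round(4)[:,:4])
# nozzle ends by column profile
for u in(196,387): print(u,g[74:112,u].astype(int))
line("wrist",g,range(88,125,2),182,212,(196,83.5),p,130)
line("wrist",g,range(100,138,2),372,402,(387,95.5),p,130)
E
```

```text
196 [ 59  59  58  58  61  59  58  51  66 247 255 255 255 255 255 255 255 255
 255 255 255 255 255 255 255 255 253 208 201 202 202 203 201 201 200 199
 199 197]
387 [ 59  60  61  61  62  63  64  61  62  63  63  63  63  62  62  62  62  63
  61  49 121 255 255 255 255 255 255 255 255 255 255 255 255 255 255 255
 255 255]
tip [0.6415 0.3003 0.0577] x0 0.5134 slope 0.0586 y0 0.2933
[[195.5     12.       0.6373   0.3004]
 [194.5     12.       0.63     0.3006]
 [196.5     30.       0.6228   0.2982]
 [194.5     26.       0.6157   0.2995]
 [194.5     26.       0.6087   0.2989]]
tip [0.6397 0.1301 0.0577] x0 0.5116 slope 0.1572 y0 0.1122
[[3.870e+02 1.100e+01 6.356e-01 1.301e-01]
 [3.865e+02 1.200e+01 6.282e-01 1.306e-01]
 [3.835e+02 2.400e+01 6.206e-01 1.335e-01]
 [3.900e+02 2.300e+01 6.141e-01 1.272e-01]
 [3.900e+02 2.300e+01 6.069e-01 1.271e-01]]
```

```bash
python3 - <<'E'
from h import *
d=np.load("w3.npz");im=d["im"];p=(d["p"],d["r"])
g=cv2.cvtColor(im,cv2.COLOR_BGR2GRAY).astype(float)
for n,rows,u,x0 in(("b",range(86,164,5),196,.5134),("c",range(98,174,5),387,.5116)):
    P=[]
    for v in rows:
        if 128<v<150 : continue
        k=u
        l=k
        while g[v,l-1]>165:l-=1
        while g[v,k+1]>165:k+=1
        uu=(l+k)/2;x=x0+.1
        for _ in range(5):
            q=hit("wrist",uu,v,.085-.2131*(x-x0),p);x=q[0]
        P.append([uu,k-l+1,v,q[0],q[1]])
    P=np.array(P);print(n,P.round(4)[:, :5]);f=np.polyfit(P[:,3],P[:,4],1);print(f, np.polyval(f,x0))
o,dv=ray("wrist",0,0,p)
print("cam",o)
# body front corners check: top-face edges at mid rows
for n,u,x0,rows in(("b",190,.5134,(200,230,260)),("c",383,.5116,(205,235,262))):
    for v in rows:
        print(n,v,''.join('#' if t>165 else '.' for t in g[v,u-35:u+35]), g[v,u-22:u+22:3].astype(int))
E
```

```text
b [[196.      11.      86.       0.6392   0.3001]
 [195.      11.      91.       0.6346   0.3006]
 [195.      11.      96.       0.63     0.3002]
 [193.      13.     101.       0.6255   0.3016]
 [181.5     36.     106.       0.6212   0.3119]
 [181.      35.     111.       0.6167   0.312 ]
 [191.5     14.     116.       0.6122   0.3019]
 [180.      35.     121.       0.6079   0.3122]
 [182.5     30.     126.       0.6035   0.3095]
 [189.5     14.     151.       0.582    0.3017]
 [179.5     34.     156.       0.5776   0.3106]
 [196.       1.     161.       0.5736   0.2954]]
[-0.01248522  0.31243693] 0.3060270142939384
c [[3.870e+02 1.100e+01 9.800e+01 6.374e-01 1.301e-01]
 [3.870e+02 1.100e+01 1.030e+02 6.328e-01 1.301e-01]
 [3.865e+02 1.200e+01 1.080e+02 6.282e-01 1.306e-01]
 [3.870e+02 1.300e+01 1.130e+02 6.237e-01 1.301e-01]
 [3.875e+02 1.400e+01 1.180e+02 6.192e-01 1.296e-01]
 [3.875e+02 1.400e+01 1.230e+02 6.147e-01 1.296e-01]
 [3.875e+02 1.400e+01 1.280e+02 6.103e-01 1.295e-01]
 [4.005e+02 4.200e+01 1.530e+02 5.893e-01 1.165e-01]
 [3.865e+02 1.400e+01 1.580e+02 5.839e-01 1.299e-0
[... 379 characters left out ...]
 109]
b 230 ...........####.######..............###########..###.................. [170 220 255 116 129 127 129 127 255 255 254 166 167 118 110]
b 260 ##############################################..#########....######### [187 227 255 255 255 255 255 255 255 255 229 162 199 206 225]
c 205 ........................############################.................. [ 99  97 151 163 190 229 238 240 239 239 237 237 231 100  84]
c 235 ......................#########...............####.................... [ 97 128 162 175 224 237  70  57  58  56  51 214 166  52  50]
c 262 ...................############################....................... [126 161 169 218 231 240 238 236 236 236 234 191 135 137  90]
```

```bash
python3 -m inch '[[-1,1,0,0,1],[-2,2,0,0,1],[-3,3.2,0,0,1],[-4,4.3,0,0,1],[-5,4.3,0,0,1],[-5,4.3,0,0,1],[-5,4.3,0,0,1],[-5,4.3,0,0,1]]'
python3 - <<'E'
from h import *
o=robot.get_obs();p=(o["tool_pos"],o["eef_rot"]);im=robot.camera("wrist")[:,:,::-1].copy();np.savez("w4",im=im,p=p[0],r=p[1])
print(p)
cv2.imwrite("pics/w4.png",cv2.resize(im[60:300,120:440],None,fx=2.5,fy=2.5,interpolation=cv2.INTER_CUBIC))
E
```

```text
clock: 5.58
tool_pos: [0.4965, 0.1763, 0.2026]
eef_rot: [-3.141, -0.067, -0.001]
contact_force: [0.8, -0.4, -1.7]
finger_gap: 0.0253
(array([0.49646779, 0.17631751, 0.20258668]), array([-3.14064512e+00, -6.67618804e-02, -1.17699001e-03]))
```

View pics/w4.png

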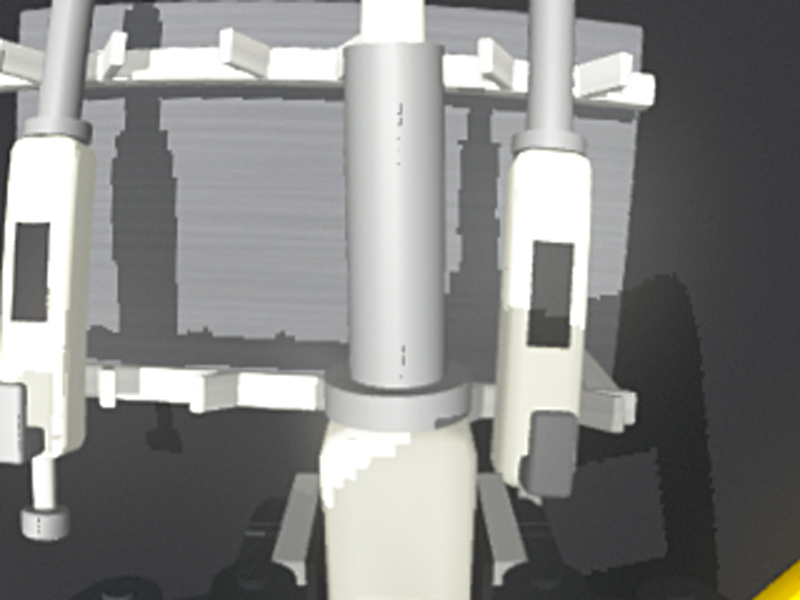

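In this crop, the low bar's notch walls are at about x=118 (b right), 225 (free left), 481 (c left) and 630 (c right). The high bar's are at 105 (b right) and 195–232 (free left). The front plate corners are at (20,10) and (642,25). I'll convert these to world coordinates.

```bash
python3 - <<'E'
from h import *
d=np.load("w4.npz");p=(d["p"],d["r"])
L=[("plate L front",20,10,.008),("plate R front",642,25,.008),
("low b right wall top",118,38,.079),("low mid left wall top",224,42,.079),("low c left wall top",481,49,.079),("low c right wall top",630,64,.079),
("low bar R end",655,88,.055),
("high b right wall top",108,382,.100),("high mid left top",197,392,.100),("high c right wall top",633,405,.1),
("b collar(axis)",58,128,.0735),("c collar",549,142,.0735),("b button",44,525,.105)]
for n,u,v,z in L: print(n,hit("wrist",u/2.5+120,v/2.5+60,z,p)[:2].round(4))
E
python3 - <<'E'
from h import *
# top view check of plate edges: dark gray plate vs bench, corners from crop1 (scale 2.9, offset 150,125)
for n,u,v,z in [("FL",27,104,.008),("FR",284,109,.008),("RR",280,269,.008),("RL",22,267,.008)]:
    print(n,hit("top",150+u/2.9,125+v/2.9,z)[:2].round(4))
E
```

```text
plate L front [0.6247 0.3488]
plate R front [0.6228 0.0816]
low b right wall top [0.6001 0.2757]
low mid left wall top [0.5976 0.2389]
low c left wall top [0.5976 0.1556]
low c right wall top [0.5972 0.106 ]
low bar R end [0.5922 0.0893]
high b right wall top [0.487  0.2729]
high mid left top [0.4851 0.2423]
high c right wall top [0.4868 0.1006]
b collar(axis) [0.5701 0.2996]
c collar [0.5687 0.1308]
b button [0.4341 0.3005]
FL [0.624  0.3466]
FR [0.6199 0.0769]
RR [0.4524 0.0787]
RL [0.4529 0.3467]
```

```bash
python3 - <<'E'
from h import *
for f in("w3","w4"):
    d=np.load(f+".npz");im=d["im"];p=(d["p"],d["r"]);M=R.from_rotvec(p[1]).as_matrix()
    hsv=cv2.cvtColor(im,cv2.COLOR_BGR2HSV);g=im.min(axis=2)
    z=p[0][2]+.0111
    for v in(45,55,65,90,110):
        l=k=278
        while g[v,l-1]>140:l-=1
        while g[v,k+1]>140:k+=1
        print(f,v,l,k,[(M.T@(hit("wrist",e,v,z,p)-p[0])*1000).round(1)[:2] for e in(l,k+1)], hit("wrist",(l+k+1)/2,v,z,p).round(4))
    print("tip rows",[i for i in range(20,60) if g[i,278]>140][:1],[(M.T@(hit("wrist",278,38,z,p)-p[0])*1000).round(1)])
    print("yaw tool",np.arctan2(M[1,0],M[0,0]))
E
```

```text
w3 45 264 289 [array([99.3, -7.4]), array([99.3,  2.8])] [0.6431 0.2277 0.2134]
w3 55 265 289 [array([95.1, -7. ]), array([95.1,  2.8])] [0.6389 0.2273 0.2134]
w3 65 264 289 [array([91. , -7.4]), array([90.9,  2.8])] [0.6347 0.2273 0.2134]
w3 90 258 294 [array([80.8, -9.8]), array([80.8,  4.8])] [0.6246 0.227  0.2134]
w3 110 223 294 [array([ 73. , -23.9]), array([72.7,  4.8])] [0.6163 0.2336 0.2134]
tip rows [37] [array([102.2,  -1.9, -11.1])]
yaw tool 0.04347085130865818
w4 45 264 289 [array([99.3, -7.5]), array([99.3,  2.8])] [0.5955 0.1829 0.2137]
w4 55 264 289 [array([95.1, -7.4]), array([95.1,  2.8])] [0.5914 0.1827 0.2137]
w4 65 184 327 [array([ 92.6, -40. ]), array([91.4, 17.9])] [0.587  0.1908 0.2137]
w4 90 259 294 [array([80.8, -9.4]), array([80.8,  4.8])] [0.577  0.182  0.2137]
w4 110 184 294 [array([ 73.8, -40.2]), array([72.7,  4.8])] [0.5685 0.1966 0.2137]
tip rows [37] [array([102.2,  -1.9, -11. ])]
yaw tool 0.04250827025911936
```

Held pipette: parallel to the tool, offset −2.3 mm in tool y in the wrist frame, tip at +102 mm. Place: about (0.513, 0.2155), yaw about −0.005. So the TCP target is (0.543, 0.2132).

```bash
python3 -m inch '[[1.2,-1,0,0.02,1],[2.4,-2,0,0.04,1],[3.6,-3,1,0.045,1],[4.8,-3.5,3,0.045,1],[4.8,-3.5,5,0.045,1],[4.8,-3.5,7,0.045,1],[4.8,-3.5,8.5,0.045,1],[4.8,-3.5,9,0.045,1]]'
python3 - <<'E'
from h import *
o=robot.get_obs();p=(o["tool_pos"],o["eef_rot"]);im=robot.camera("wrist")[:,:,::-1].copy();np.savez("w5",im=im,p=p[0],r=p[1])
print(p, R.from_rotvec(p[1]).as_matrix()[:2,0])
cv2.imwrite("pics/w5.png",im)
E
```

```text
clock: 6.3
tool_pos: [0.541, 0.2133, 0.1087]
eef_rot: [3.14, -0.002, -0.008]
contact_force: [0.6, -0.5, -1.7]
finger_gap: 0.0251
(array([0.54102402, 0.21327149, 0.10874881]), array([ 3.14003233e+00, -2.48796779e-03, -8.33624227e-03])) [ 0.99998465 -0.00158877]
```

View pics/w5.png

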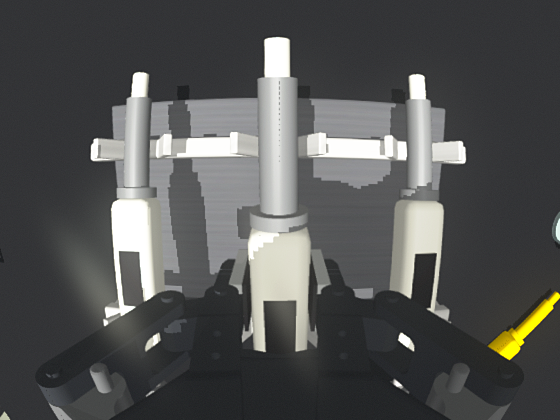

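Nicely aligned: the low-notch walls (232–255 and 305–327) are centred on column 279.5 and the held shaft is at 278. The neighbours' tips are at (141,73) and (417,75). I'll check the x target numerically.

```bash
python3 - <<'E'
from h import *
d=np.load("w5.npz");im=d["im"];p=(d["p"],d["r"]);g=im.min(axis=2)
for u in(141,417):
    v=[i for i in range(50,100) if g[i,u]>160][0];print(u,v,hit("wrist",u,v,.0577,p).round(4))
for u,v,z in((115,190,.0735),(155,190,.0735),(402,192,.0735),(439,192,.0735),(231,137,.079),(328,137,.079),(92,140,.079),(466,145,.079)):print(u,v,hit("wrist",u,v,z,p).round(4))
print(robot.get_obs()["tool_pos"])
E
```

```text
141 72 [0.6421 0.2996 0.0577]
417 74 [0.6407 0.1298 0.0577]
115 190 [0.5709 0.3148 0.0735]
155 190 [0.5705 0.2874 0.0735]
402 192 [0.5692 0.1425 0.0735]
439 192 [0.5696 0.1174 0.0735]
231 137 [0.6002 0.24   0.079 ]
328 137 [0.6002 0.1888 0.079 ]
92 140 [0.6029 0.3246 0.079 ]
466 145 [0.5998 0.1045 0.079 ]
[0.5411043  0.21318367 0.10905552]
```

```bash
python3 -m inch '[[0.2,0.08,0.3,0,1],[0.2,0.08,0.7,0,1],[0.2,0.08,1.1,0,1],[0.2,0.08,1.5,0,1],[0.2,0.08,1.8,0,1],[0.2,0.08,2.1,0,1],[0.2,0.08,2.3,0,1],[0.2,0.08,2.4,0,1]]'
python3 -m inch '[[0,0,0.05,0,1],[0,0,0.1,0,1],[0,0,0.15,0,1],[0,0,0.2,0,1],[0,0,0.25,0,1],[0,0,0.3,0,1],[0,0,0.35,0,1],[0,0,0.4,0,1]]'
python3 -m inch '[[0,0,0.05,0,1],[0,0,0.1,0,1],[0,0,0.15,0,1],[0,0,0.2,0,1],[0,0,0.25,0,1],[0,0,0.3,0,1],[0,0,0.3,0,1],[0,0,0.3,0,1]]'
```

```text
clock: 7.02
tool_pos: [0.5443, 0.2125, 0.088]
eef_rot: [3.141, -0.003, -0.001]
contact_force: [1.0, 0.3, -0.8]
finger_gap: 0.0249
clock: 7.68
tool_pos: [0.5445, 0.2125, 0.0843]
eef_rot: [-3.142, 0.003, -0.0]
contact_force: [0.6, -0.9, -1.6]
finger_gap: 0.0251
clock: 8.35
tool_pos: [0.5446, 0.2125, 0.0815]
eef_rot: [-3.142, 0.003, -0.0]
contact_force: [-0.3, 0.2, -0.2]
finger_gap: 0.0249
```

```bash
python3 -m inch '[[-0.1,0,0.05,0,1],[-0.1,0,0.1,0,1],[-0.1,0,0.15,0,1],[-0.1,0,0.2,0,1],[-0.1,0,0.25,0,1],[-0.1,0,0.3,0,1],[-0.1,0,0.3,0,1],[-0.1,0,0.3,0,1]]'
python3 -m inch '[[0,0,0.03,0,1],[0,0,0.06,0,1],[0,0,0.1,0,1],[0,0,0.13,0,1],[0,0,0.16,0,1],[0,0,0.2,0,1],[0,0,0.2,0,1],[0,0,0.2,0,1]]'
```

```text
clock: 9.02
tool_pos: [0.5444, 0.2126, 0.0801]
eef_rot: [-3.141, 0.003, -0.002]
contact_force: [0.0, -0.6, 7.1]
finger_gap: 0.0249
clock: 9.68
tool_pos: [0.545, 0.2125, 0.0783]
eef_rot: [-3.142, 0.003, -0.005]
contact_force: [0.8, -1.3, 7.7]
finger_gap: 0.025
```

A steady ~7 N while descending means the pipette is pivoting on the high bar as intended. Continuing.

```bash
python3 -m inch '[[-0.1,0,0.05,0,1],[-0.1,0,0.1,0,1],[-0.1,0,0.15,0,1],[-0.1,0,0.2,0,1],[-0.1,0,0.25,0,1],[-0.1,0,0.3,0,1],[-0.1,0,0.35,0,1],[-0.1,0,0.4,0,1]]'
python3 -m inch '[[0,0,0.05,0,1],[0,0,0.1,0,1],[0,0,0.15,0,1],[0,0,0.2,0,1],[0,0,0.25,0,1],[0,0,0.3,0,1],[0,0,0.3,0,1],[0,0,0.3,0,1]]'
python3 - <<'E'
from h import *
o=robot.get_obs();p=(o["tool_pos"],o["eef_rot"]);im=robot.camera("wrist")[:,:,::-1].copy();np.savez("w6",im=im,p=p[0],r=p[1])
print(p)
cv2.imwrite("pics/w6.png",im)
E
```

```text
clock: 10.35
tool_pos: [0.5455, 0.2126, 0.0754]
eef_rot: [-3.141, 0.003, -0.01]
contact_force: [4.6, -1.3, 7.6]
finger_gap: 0.025
clock: 11.02
tool_pos: [0.5461, 0.2127, 0.0725]
eef_rot: [-3.141, 0.003, -0.012]
contact_force: [5.7, -1.6, 6.9]
finger_gap: 0.0251
(array([0.54605506, 0.21272644, 0.07250967]), array([-3.14062783e+00,  3.06637131e-03, -1.24799627e-02]))
```

View pics/w6.png

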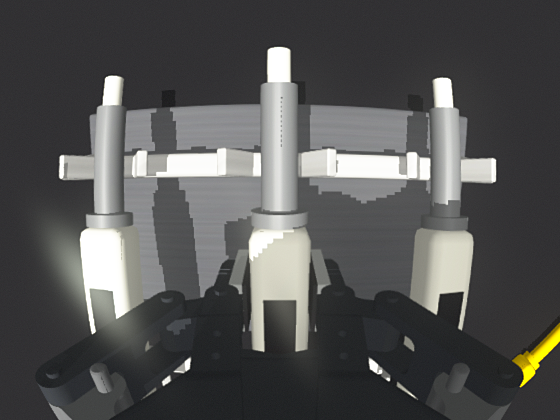

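The pipette is now tilted about half way, with the shaft (262–298) between the low-notch walls (218–253 and 303–335). Continuing down and trimming x back.

```bash
python3 -m inch '[[-0.1,0,0.04,0,1],[-0.2,0,0.08,0,1],[-0.2,0,0.12,0,1],[-0.2,0,0.16,0,1],[-0.2,0,0.2,0,1],[-0.2,0,0.24,0,1],[-0.2,0,0.25,0,1],[-0.2,0,0.25,0,1]]'
python3 -m inch '[[0,0,0.03,0,1],[0,0,0.06,0,1],[0,0,0.1,0,1],[0,0,0.13,0,1],[0,0,0.16,0,1],[0,0,0.2,0,1],[0,0,0.2,0,1],[0,0,0.2,0,1]]'
cat > m.py <<'E'
from h import *
o=robot.get_obs();p=(o["tool_pos"],o["eef_rot"]);im=robot.camera("wrist")[:,:,::-1].copy();g=im.min(axis=2)
print(p,o["clock"])
for u in(279,112,443):
    c=[i for i in range(20,140) if g[i,u]>170];v=c[0]
    l=k=u
    while g[v+8,l-1]>170:l-=1
    while g[v+8,k+1]>170:k+=1
    print(u,"tip",v,"w",k-l+1,"mid",(l+k)/2,hit("wrist",u,v,.0577,p).round(4),hit("wrist",(l+k)/2,v+8,.0577,p).round(4))
import sys;cv2.imwrite(f"pics/{sys.argv[1]}.png",im)
E
python3 m.py w7
```

```text
clock: 11.73
tool_pos: [0.545, 0.2131, 0.0709]
eef_rot: [-3.14, 0.004, -0.016]
contact_force: [5.9, -1.0, 9.2]
finger_gap: 0.025
clock: 12.4
tool_pos: [0.5451, 0.2132, 0.0688]
eef_rot: [-3.139, 0.004, -0.016]
contact_force: [7.5, -1.0, 7.3]
finger_gap: 0.0253
(array([0.54507307, 0.21321981, 0.06878836]), array([-3.13937541,  0.00364672, -0.01627998])) 12.4
279 tip 52 w 22 mid 278.5 [0.646  0.2146 0.0577] [0.6421 0.2148 0.0577]
112 tip 73 w 16 mid 109.5 [0.6421 0.2995 0.0577] [0.6381 0.301  0.0577]
443 tip 75 w 18 mid 446.5 [0.6405 0.1318 0.0577] [0.6365 0.1297 0.0577]
```

```bash
python3 -m inch '[[-0.1,0,0.03,0,1],[-0.2,0,0.06,0,1],[-0.3,0,0.1,0,1],[-0.3,0,0.13,0,1],[-0.3,0,0.16,0,1],[-0.3,0,0.2,0,1],[-0.3,0,0.2,0,1],[-0.3,0,0.2,0,1]]'
python3 m.py w8
```

```text
clock: 13.12
tool_pos: [0.5429, 0.2135, 0.0676]
eef_rot: [-3.139, 0.004, -0.019]
contact_force: [8.7, 0.0, 9.8]
finger_gap: 0.0247
(array([0.54291474, 0.21346119, 0.06755532]), array([-3.13878197,  0.00372592, -0.01930412])) 13.1167
279 tip 54 w 21 mid 279.0 [0.6427 0.2148 0.0577] [0.6388 0.2148 0.0577]
112 tip 69 w 16 mid 109.5 [0.6419 0.2992 0.0577] [0.6379 0.3007 0.0577]
443 tip 72 w 17 mid 448.0 [0.6397 0.1327 0.0577] [0.6359 0.1297 0.0577]
```

View pics/w8.png

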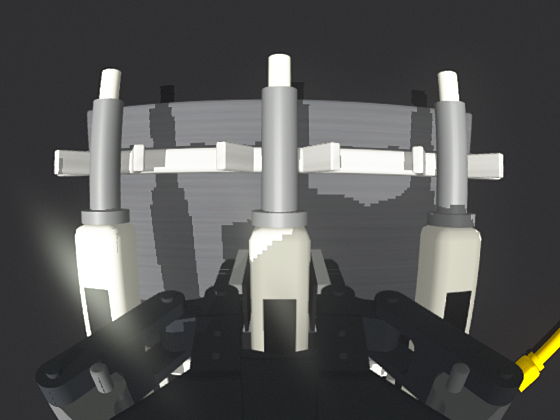

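The wrist view shows the shaft well inside the low notch but doesn't give its height. I'll use the scene camera, which faces the tips.

```bash
python3 - <<'E'
from h import *
im=robot.camera("scene")[:,:,::-1]
cv2.imwrite("pics/s2.png",cv2.resize(im[180:310,320:450],None,fx=4.6,fy=4.6,interpolation=cv2.INTER_CUBIC))
for n,P in(("b",(.6419,.2996,.0577)),("mid",(.641,.2148,.0577)),("c",(.6400,.1298,.0577)),("mid+10",(.642,.2148,.0677))):print(n,((proj("scene",P)-[320,180])*4.6).round(1))
E
```

```text
b [473.  527.8]
mid [307.6 503.6]
c [143.8 479.4]
mid+10 [310.8 496.8]
```

View pics/s2.png

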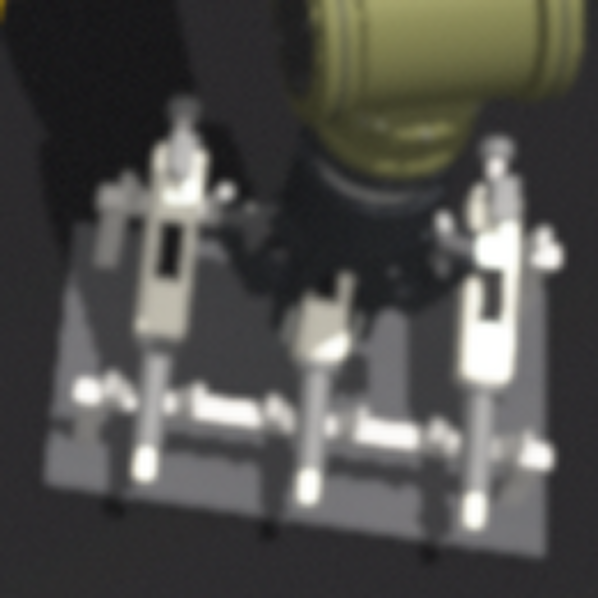

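Held tip end is at (308,505), in line with the neighbours' tips at (145,482) and (473,530), so it is close to seated. I'll lower a bit more and watch for the force to rise.

```bash
python3 -m inch '[[0,0,0.03,0,1],[0,0,0.06,0,1],[0,0,0.1,0,1],[0,0,0.13,0,1],[0,0,0.15,0,1],[0,0,0.15,0,1],[0,0,0.15,0,1],[0,0,0.15,0,1]]'
python3 -m inch '[[0,0,0.03,0,1],[0,0,0.06,0,1],[0,0,0.1,0,1],[0,0,0.13,0,1],[0,0,0.15,0,1],[0,0,0.15,0,1],[0,0,0.15,0,1],[0,0,0.15,0,1]]'
python3 m.py w9
```

```text
clock: 13.88
tool_pos: [0.543, 0.2135, 0.0668]
eef_rot: [-3.139, 0.004, -0.019]
contact_force: [6.0, -1.4, 14.0]
finger_gap: 0.0253
clock: 14.55
tool_pos: [0.543, 0.2135, 0.0667]
eef_rot: [-3.139, 0.003, -0.018]
contact_force: [1.0, -2.7, 20.8]
finger_gap: 0.0247
(array([0.54297247, 0.21351319, 0.06672786]), array([-3.13914591,  0.00340305, -0.01827857])) 14.55
279 tip 55 w 21 mid 279.0 [0.6421 0.2149 0.0577] [0.6382 0.2149 0.0577]
112 tip 69 w 16 mid 108.5 [0.6417 0.2987 0.0577] [0.6378 0.3008 0.0577]
443 tip 72 w 17 mid 449.0 [0.6396 0.1332 0.0577] [0.6359 0.1296 0.0577]
```

Both cradles now carry it: z stopped at 0.0667 while the force rose to 21 N. Tip is at (0.6421, 0.2149) against the neighbours' mean of (0.6406, 0.2152). I'll relieve the force, then open gently.

```bash
python3 -m inch '[[0,0,-0.1,0,1],[0,0,-0.2,0,1],[0,0,-0.3,0,1],[0,0,-0.35,0,1],[0,0,-0.35,0,1],[0,0,-0.35,0,1],[0,0,-0.35,0,1],[0,0,-0.35,0,1]]'
python3 -m inch '[[0,0,0,0,2.4],[0,0,0,0,2.6],[0,0,0,0,2.8],[0,0,0,0,3.2],[0,0,0,0,3.8],[0,0,0,0,4.4],[0,0,0,0,5],[0,0,0,0,5]]'
python3 m.py w10
```

```text
clock: 15.27
tool_pos: [0.5417, 0.2133, 0.067]
eef_rot: [-3.139, 0.004, -0.015]
contact_force: [6.0, -0.0, 8.0]
finger_gap: 0.0255
clock: 15.93
tool_pos: [0.5372, 0.2124, 0.0629]
eef_rot: [3.141, -0.003, -0.001]
contact_force: [-0.7, -0.2, -0.9]
finger_gap: 0.0499
(array([0.53716249, 0.21244836, 0.06288554]), array([ 3.14137617e+00, -3.39111422e-03, -1.25920901e-03])) 15.9333
279 tip 43 w 22 mid 277.5 [0.6408 0.2138 0.0577] [0.6371 0.2144 0.0577]Traceback (most recent call last):
  File "m.py", line 5, in <module>
    c=[i for i in range(20,140) if g[i,u]>170];v=c[0]
                                                 ~^^^
IndexError: list index out of range
```

Released with zero residual force, tip at (0.6408, 0.2144). Retracting straight up for a check.

```bash
python3 -m inch '[[0,0,-0.5,0,5],[0,0,-1.5,0,5],[0,0,-3,0,5],[0,0,-5,0,5],[0,0,-8,0,5],[0,0,-11,0,5],[0,0,-14,0,5],[0,0,-14,0,5]]'
python3 -m inch '[[-1,0,-1,0,5],[-3,0,-1,0,5],[-5,0,-1,0,5],[-7,0,-1,0,5],[-7,0,-1,0,5],[-7,0,-1,0,5],[-7,0,-1,0,5],[-7,0,-1,0,5]]'
python3 - <<'E'
from h import *
o=robot.get_obs();p=(o["tool_pos"],o["eef_rot"]);w=robot.camera("wrist")[:,:,::-1];s=robot.camera("scene")[:,:,::-1]
print(p)
A=cv2.resize(w[40:340,110:450],None,fx=1.6,fy=1.6)[:, :440];A=cv2.resize(w[20:320,120:440],(426,400));B=cv2.resize(s[180:310,320:440],(369,400),interpolation=cv2.INTER_CUBIC)
cv2.imwrite("pics/fin.png",np.hstack([A,B]));np.savez("w11",im=w,p=p[0],r=p[1])
E
```

```text
clock: 16.65
tool_pos: [0.5414, 0.2137, 0.2129]
eef_rot: [-3.137, 0.003, -0.021]
contact_force: [0.2, -0.3, 1.1]
finger_gap: 0.0499
clock: 17.32
tool_pos: [0.4683, 0.2127, 0.2137]
eef_rot: [-3.141, 0.004, -0.001]
contact_force: [-0.3, 0.5, -0.1]
finger_gap: 0.0499
(array([0.46826387, 0.21268472, 0.21374668]), array([-3.14141897e+00,  3.80646470e-03, -1.24031274e-03]))
```

View pics/fin.png

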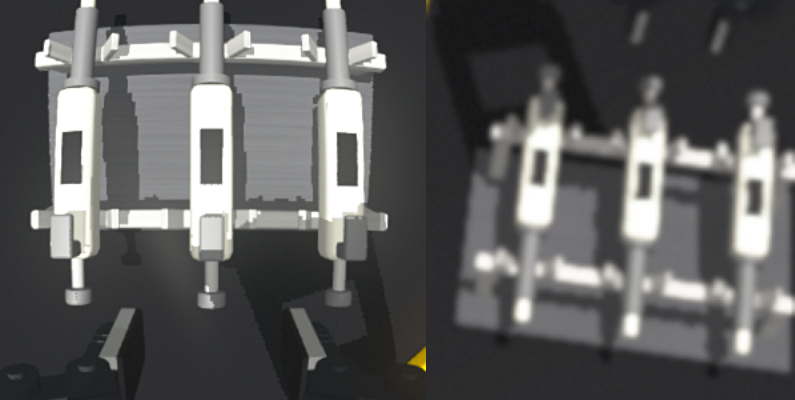

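The final view shows the three pipettes parallel, hooks up, in both cradles, with buttons level at rows 297/300/299. The gripper is clear. A quick check that the beaker, dish and neighbours did not move, then I hand in.

```bash
python3 - <<'E'
from h import *
a=cv2.imread("pics/scene0.png").astype(int);b=robot.camera("scene")[:,:,::-1].astype(int)
d=np.abs(a-b).max(2)
for n,(u0,v0,u1,v1) in dict(beaker=(250,218,277,248),dish=(143,222,183,258),yellow=(262,168,330,214)).items(): print(n,(d[v0:v1,u0:u1]>50).sum())
a=a[180:310,320:450].astype(np.uint8);b=b[180:310,320:450].astype(np.uint8)
for n,u0 in(("c",20),("b",92)): print(n,cv2.phaseCorrelate(a[40:110,u0:u0+28,1].astype(np.float32),b[40:110,u0:u0+28,1].astype(np.float32)))
robot.job_done()
E
```

```text
beaker 0
dish 0
yellow 28
c ((0.05244327725540465, -0.056513166269397175), 1.0100825715948034)
b ((0.04807341624398909, -0.010360078884360746), 1.0116036410684939)
the job is handed in; nothing more can be done
```

I picked up the white/grey pipette by its body and laid it in the free middle place of the rest. It lies hook up, with the thin tip on the low cradle. I handed the job in at about 17.4 s of the 38 s allowed.

The arm cannot tilt its tool, so I pressed the pipette gently onto the high bar at about 7–10 N. It pivoted in the grip until the low bar also carried it; the force peaked near 21 N. I eased the force off before opening the fingers, then backed away.

**Last checks**
- **Fit:** the pipette lies parallel to its neighbours in both cradles. At release its tip was within about 1 mm of the line through theirs.
- **Other objects:** the beaker and dish show no pixel change, and the two neighbouring pipettes moved less than 0.06 px.
- **Yellow look-alike:** 28 pixels changed around it. I never went near it, so this is probably arm shadow, but I did not check further.
- **Measurements that disagreed:** the top and wrist cameras put the rest about 2–3 mm apart sideways. I aligned by the wrist camera, where the held pipette and the notches show together.
- **Position along the rest:** estimating it from the bar heights differed from the neighbours by about 5–10 mm. I followed the neighbours, as you asked.

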